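# Unhook the roller caddy and dock it

### The job

Take the steel roller caddy off its deep hook and stand it upright in the round-bar dock on the bench, fully home on the dock's plate, with both rubber rollers still in it; then let go. The hook's end plate is set to a different height each time: lift by feel until the caddy's window just clears it, then draw the caddy straight out in front of the hook, still upright and off the bench, before taking it to the dock. Be gentle: once the caddy is lifted never press it against the hook with more than 15 N, never set it down with more than 40 N, never tip it, and leave the other things on the bench where they are.

Things in the scene. Friction and masses are not known exactly. Their poses are not given: they have to be found in the camera images.
- caddy: Sheet-steel caddy, 206 mm tall, 0.36 to 0.59 kg with contents. Origin: middle of its underside, z up. Foot: an open tote 84 mm (x) by 100 mm (y), 45 mm high, walls and floor 4 mm. From its middle rises a hanger plate 8 mm thick (x), 60 mm wide (y), with a window, and a rubber grip on top. It hangs on the hook and leaves it towards about its -x. The same after a half turn about z.
- caddy_center (a point): The caddy's centre, half-way up: 103 mm above its underside, on the mid-plane of the hanger plate. Axes as the caddy.
- caddy_window (a point): Centre of the rectangular window in the caddy's hanger plate: 44 mm wide (y), 73 mm high (from 52 to 125 mm above the caddy's underside). Axes as the caddy. The hook's arm runs through it; at the start the window's top edge rests on the arm.
- caddy_grip (a point): Centre of the black rubber grip block on top of the caddy: 16 mm thick in x, 46 mm wide in y, 26 mm high; 193 mm above the caddy's underside. Axes as the caddy. Pinch it from above across its 16 mm. The hook's end plate can reach to 11 mm below the block's underside, so do not grip lower than the block.
- hook: Fixed hook stand. Origin on the bench straight below the middle of the saddle; x points from the hook's open end back to its post (about the world's +y): the caddy leaves towards -x. A level arm 12 by 12 mm, top at 175 mm, runs from a white post (front face at x = 75 mm, 195 mm tall) through the caddy's window to an upright end plate.
- saddle (a point): Middle of the saddle, on top of the hook's arm, 175 mm above the bench; axes as the hook. The end plate at the arm's open end lies at x -26 to -18 mm from here, 14 mm wide, 64 mm high. It stands up above the arm and hangs down below it. At the start the caddy's plate has 6 to 22 mm of play before it meets the end plate.
- hook_end (a point): The arm's end, where the end plate is clamped firmly: top of the arm, 22 mm in front of the saddle; axes as the hook. The end plate's height is NOT measured: its upper end is 16 to 44 mm above this point, its lower end 64 mm below that. The caddy's 73 mm window passes it only within a 9 mm band of lift, found by feel; lifted too little or too far, the caddy is stopped by the plate.
- dock_seat (a point): Centre of the dock's plate, upper face, 6 mm above the bench, fixed, z up. Four 10 mm round bars on it form a low frame, open at the corners, inner size 90 mm (x) by 106 mm (y), tops 11 mm above the plate. The caddy's foot stands in it flat on the plate, its 100 mm side along y, either way round; the caddy's centre is then 103 mm above this point.
- roller_a_center (a point): Centre of a rubber roller with a metal hub, diameter 30 mm, 34 mm high, standing loose in the compartment of the caddy nearer the hook's open end.
- roller_b_center (a point): Centre of the second such roller, in the other compartment.
- spanner: Bystander: open-end spanner lying loose beside the dock.
- screwdriver: Bystander: screwdriver lying loose on the robot's side of the dock.
- oil_can: Bystander: grey can, 52 mm diameter, 85 mm tall, standing loose on the far side of the dock; origin under its base.
- spare_drum: Bystander: black rubber drum, 52 mm diameter, 40 mm high, standing loose on the far side of the hook; origin under its base.
- collar: Bystander: steel collar, 44 mm diameter, 16 mm high, lying loose near the hook.
- wood_block: Bystander: wooden packing block 70 by 50 by 30 mm, lying loose near the hook.
- dock: The dock's base frame: origin on the bench, 6 mm below dock_seat, same axes.
There are look-alikes about, which are no part of the job. Several things have the shape of the caddy; the one meant has the colours described above.

How it is judged (in metres and radians):
On the way:
1. the caddy is off the hook: its plate is drawn out at least 60 mm in front of the middle of the saddle, upright and off the bench (x of caddy_center in the frame of hook below -0.06 m and height (world z) of caddy above 0.03 m and angle between caddy_center's own z axis and vertical below 0.25 rad), for 0.1 s.
At the end, for the whole second after the job is handed in: The caddy stands upright (within 3 degrees) in the dock's frame, its centre within 6 mm of the dock's centre each way, lined up with the frame within 5 degrees either way round, down on the plate within 4 mm, at rest, with both rollers inside its tote (x of caddy_center in the frame of dock_seat between -0.006 and 0.006 m and y of caddy_center in the frame of dock_seat between -0.006 and 0.006 m and z of caddy_center in the frame of dock_seat between 0.098 and 0.107 m and angle between caddy_center's own z axis and vertical below 0.05 rad and angle between the x axis of caddy_center and the x axis of dock_seat, either way round below 0.09 rad and linear speed of caddy below 0.02 m/s and x of roller_a_center in the frame of caddy_center between -0.045 and 0.045 m and y of roller_a_center in the frame of caddy_center between -0.055 and 0.055 m and z of roller_a_center in the frame of caddy_center between -0.105 and -0.055 m and x of roller_b_center in the frame of caddy_center between -0.045 and 0.045 m and y of roller_b_center in the frame of caddy_center between -0.055 and 0.055 m and z of roller_b_center in the frame of caddy_center between -0.105 and -0.055 m); the robot touches nothing.
It fails at once if the caddy, once lifted 6 mm or more off the arm, is pressed against the hook with more than 15 N (contact force between caddy and hook above 15 N and z of caddy in the frame of hook above 0.056 m).
It fails at once if the caddy is set down on the dock with more than 40 N (contact force between caddy and dock above 40 N).
It fails at once if the caddy is tipped by more than 30 degrees (angle between caddy_center's own z axis and vertical above 0.52 rad).
It fails at once if a bystander is moved by more than 30 mm (distance of any of spanner, screwdriver, oil_can, spare_drum, collar, wood_block from where it was at the start of the episode above 0.03 m).
It also fails if it takes over 72 s, if anything falls off the work surface, if the arm or the gripper's body presses on something with over 40 N, if the wrist force passes 120 N, or if a joint passes its speed limit or range.

### The arm

A 6-joint arm with a two-finger parallel gripper is mounted at the origin on the work surface. World frame = base frame: x ahead of the robot, y to its left, z up, the work surface at z = 0. Lengths are in m, angles in degrees, forces in N, time in s.
With the tool pointing down it reaches from about 0.4 to 0.825 m from the base axis. Payload 7 kg.
Tool frame: the origin (TCP) lies midway between the tips of the shut fingers; the grasp point (between the pads) lies 19 mm behind it (ctrl.hold_point_z is the distance from the TCP to the grasp point, in m); z points along the fingers, y is the line along which they close (so a half turn about z gives the same grasp; the last joint's range is limited). The gripper opens to 88 mm and grips with 3 to 60 N. Pads are 19 mm wide; open, the fingers measure 130 mm over their backs; the gripper's body (78 mm by 193 mm) begins 47 mm behind the grasp point.
Start: joints at [90.82, 20.546, 0.682, 0, -70.136, -16.507], TCP at [0.183, 0.65, 0.227] pointing down, gripper open.
Joint ranges: [-176.03, 176.03], [-82.01, 121.73], [-58.28, 71.71], [-173.87, 95.51], [-174.79, -0.11], [-173.66, 173.66]. Speed limits (degrees/s): [136.94, 136.94, 172.46, 180, 180, 180].

### API

Orientations are given as [roll, pitch, yaw] about the fixed x, y, z axes, in that order (R = Rz(yaw) Ry(pitch) Rx(roll)).
In Python, from plant import ctrl gives the robot as it stands.
- The arm moves only by the tool apply_moves, never from a script. Its argument "deltas" is a list of rows, each an object with "fingers": the finger opening in mm, from 0 to 87.6; "delta_pos": the shift along the tool's x, y, z in mm, a list of three; "angular": the turn, a rotation vector about the tool's x, y, z in degrees, a list of three. A call has 1 to 10 rows; each row is the pose to reach, as a shift and turn from the pose commanded when the call began, along the tool's axes at that moment; what a row does not reach only later rows make up. A row lasts 1/10 s, in which the tool goes at most 50 mm and 8.59 degrees, less where a joint would pass 70% of its speed; a pose out of reach is approached as far as the arm can. A call with a gripper value outside its range is refused whole. The fingers move at their own pace and stop on an object; the grip force is fixed at half the most. Time passes only in rows, so rows that repeat a pose let the fingers close. It gives the time, the measured TCP pose, the force, the opening and the grip force at its end, in the units of the state.
- ctrl.get_obs(): the state, without advancing time (a new reading comes with each control period).
- ctrl.snapshot(name): name is "side" or "top" or "wrist"; returns the picture (480x640x3 uint8, red, green, blue); there is no depth.
- ctrl.camera_params(name): a dict with "fx", "fy", "cx", "cy" (pixels), "cam_to_world" (4x4, takes a point from camera to world coordinates); the wrist camera has in their place "mount" (4x4, takes a point from camera to tool coordinates, whose origin is the TCP and whose axes are the flange's). Camera axes: x right, y up, looking along -z (the intrinsics and any distortion apply to the point x, -y, -z); pixel columns grow to the right and rows downward; lengths in m; the calibration is good to about 2 mm. A picture is of the moment at which its call begins: read the wrist's pose just before it. camera_params takes no time and is no camera call.
- ctrl.close_job(): hands the job in; it is judged then, once.
The state is a dict: "clock": time; "joint_pos": joint angles; "qvel": joint speeds; "tau": joint torques, N m; "tool_pos": TCP position; "orientation": TCP orientation; "force": force on the tool from outside, world axes, zero at the start; "moment": the same for the moment, N m; "opening": finger opening in m; "gripper_force": force on a finger pad.
Only numpy, scipy, OpenCV 4.12 (cv2) and the standard library are available. Lean on these libraries where they do the work, as an engineer would, in place of code of your own. Each camera call takes 0.05 s, during which the arm holds its last target. There are 200 camera calls.

## Working session

There is one attempt and no reset: what is moved stays moved. The work goes in short steps, Python scripts to look and compute and a tool call to move; the robot and the scene stay as the last step left them, time stands still between calls to the robot, and variables do not carry over. Pictures are saved under pics/ and viewed, at most 10 in all, crops included, and the job is handed in when it is done.

Besides the shell and the picture viewer there is one more tool, called as name(argument=value, ...) on one line, values as JSON. apply_moves: Moves the arm, as the interface text tells. Its arguments: {"type":"object","properties":{"deltas":{"type":"array"}},"required":["deltas"]}

```bash
mkdir -p pics; ls; python3 - <<'E'
from plant import ctrl
import cv2,numpy as np
np.set_printoptions(precision=4,suppress=True)
print(ctrl.get_obs())
for n in("side","top","wrist"):
    p=ctrl.camera_params(n);print(n,p)
    cv2.imwrite(f"pics/{n}0.png",ctrl.snapshot(n)[:,:,::-1])
E
```

```text
pics
{'clock': 0.0, 'joint_pos': array([ 90.8189,  20.5928,   0.6311,  -0.0208, -70.136 , -16.5047]), 'qvel': array([-0.0264, -0.0237,  0.0424, -0.0252,  0.0689,  0.086 ]), 'tau': array([ -0.0001, -58.2713,  29.3061,   6.9973,   0.0069,  -0.0002]), 'tool_pos': array([0.1824, 0.6493, 0.2256]), 'orientation': array([179.9007,  -0.0091, -15.6928]), 'force': array([-0.0806,  0.1174, -0.1553]), 'moment': array([-0.0555,  0.0062, -0.0234]), 'gripper_force': 0.0, 'opening': 0.08766200121771259}
side {'fx': 484.8222936709956, 'fy': 484.8222936709956, 'cx': 323.78021547000213, 'cy': 238.1770713875721, 'cam_to_world': array([[ 0.8585,  0.3546, -0.3703,  0.1805],
       [-0.5125,  0.6181, -0.5961, -0.6033],
       [ 0.0175,  0.7015,  0.7124,  0.9172],
       [ 0.    ,  0.    ,  0.    ,  1.    ]])}
top {'fx': 466.5217571185225, 'fy': 466.5217571185225, 'cx': 316.86453133590385, 'cy': 229.42916090316191, 'cam_to_world': array([[ 0.0643,  0.973 , -0.2217,  0.3729],
       [-0.9979,  0.0611, -0.0215,  0.0381],
       [-0.0074,  0.2226,  0.9749,  1.0284],
       [ 0.    ,  0.    ,  0.    ,  1.    ]])}
wrist {'fx': 355.68324528665767, 'fy': 355.68324528665767, 'cx': 320.48370481533686, 'cy': 238.57068132951284, 'mount': array([[-0.0008,  0.9675,  0.253 ,  0.0666],
       [ 1.    ,  0.0004,  0.0015, -0.0004],
       [ 0.0013,  0.253 , -0.9675, -0.1585],
       [ 0.    ,  0.    ,  0.    ,  1.    ]])}
```

View pics/top0.png

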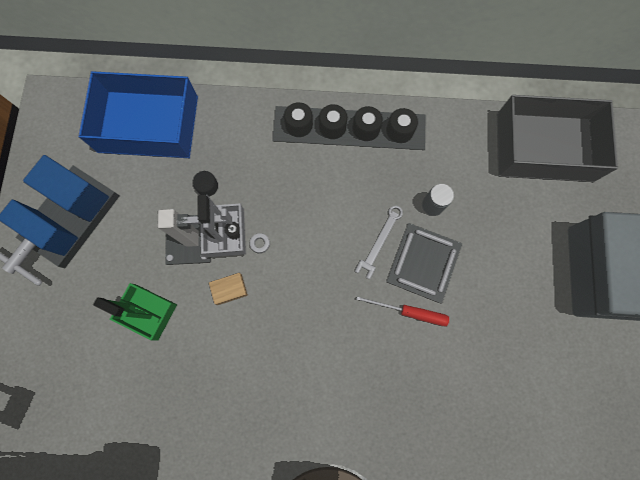

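View pics/side0.png

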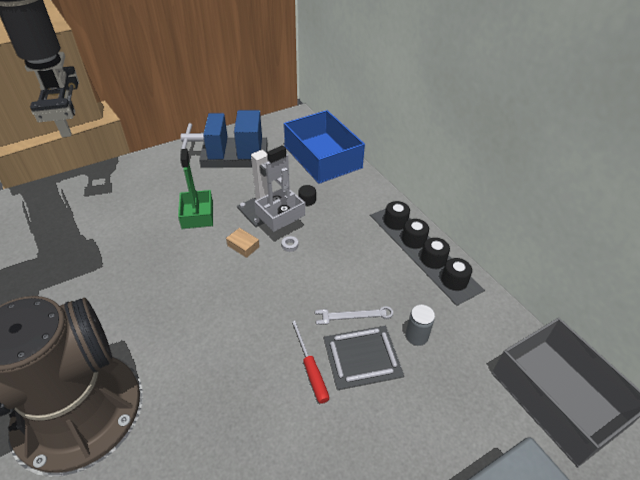

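The top view shows the steel caddy on its white-post hook at about (222,228). The look-alikes are the green caddy at (143,310), the blue clamp at (55,205) and the black drum at (205,183). The dock is at (425,262). I choose the steel caddy with the black grip and will check it in a close crop.

```bash
cat > h.py <<'E'
from plant import ctrl
import cv2,numpy as np
from scipy.spatial.transform import Rotation as R
np.set_printoptions(precision=4,suppress=True)
def tool():
    o=ctrl.get_obs();T=np.eye(4);T[:3,:3]=R.from_euler('xyz',o['orientation'],degrees=True).as_matrix();T[:3,3]=o['tool_pos'];return T
def cam(n,T=None):
    p=ctrl.camera_params(n);return p,(p['cam_to_world'] if n!='wrist' else T@p['mount'])
def px(n,u,v,z,T=None):
    p,M=cam(n,T);d=M[:3,:3]@[(u-p['cx'])/p['fx'],-(v-p['cy'])/p['fy'],-1];o=M[:3,3]
    return o+d*(z-o[2])/d[2]
def proj(n,P,T=None):
    p,M=cam(n,T);q=np.linalg.inv(M)@np.append(P,1);return np.array([p['cx']-p['fx']*q[0]/q[2],p['cy']+p['fy']*q[1]/q[2]])
E
python3 - <<'E'
from h import *
t=cv2.imread('pics/top0.png');s=cv2.imread('pics/side0.png')
a=cv2.resize(t[170:275,150:280],None,fx=4,fy=4,interpolation=2)[:420]
b=cv2.resize(t[215:310,380:470],None,fx=4,fy=4,interpolation=2)
o=np.zeros((600,800,3),np.uint8);
a=cv2.resize(t[170:275,150:250],(400,420),interpolation=2);o[:420,:400]=a
b=cv2.resize(s[140:245,230:330],(400,420),interpolation=2);o[:420,400:]=b
cv2.imwrite('pics/c1.png',o[:420])
o=cv2.resize(t[215:310,380:470],(560,591),interpolation=2);cv2.imwrite('pics/c2.png',o)
E
```

```text
(no output)
```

View pics/c1.png

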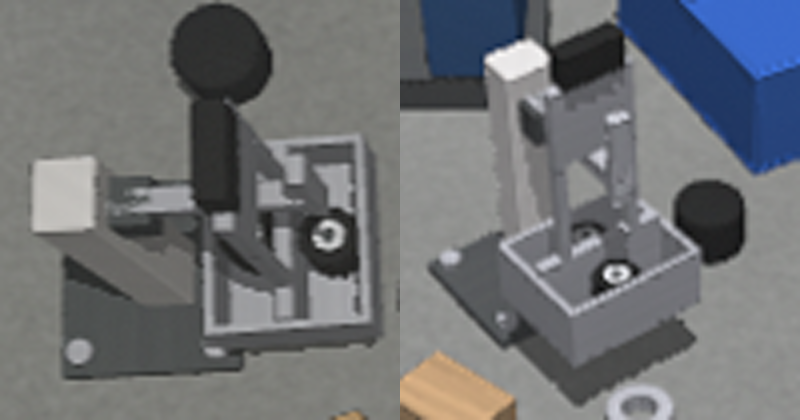

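View pics/c2.png

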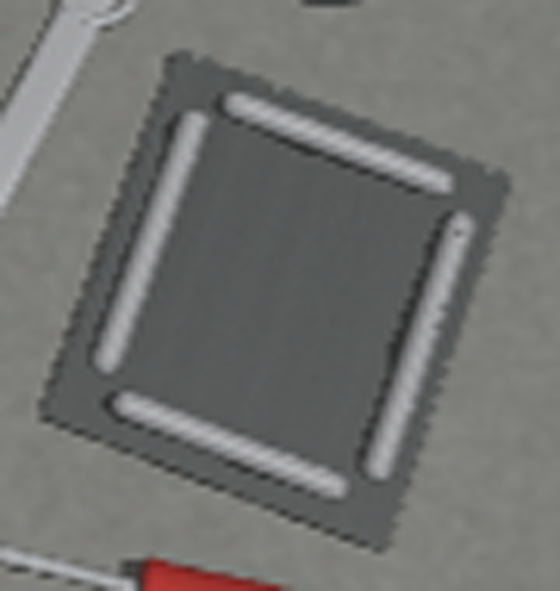

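```bash
python3 - <<'E'
from h import *
g=px('top',202.5,208.7,.256);print('grip',g)
c=lambda u,v:px('top',380+u*90/560,215+v*95/591,.015)[:2]
L,Rr,Tp,B=[(c(*a),c(*b)) for a,b in[((193,118),(107,365)),((460,222),(380,470)),((232,103),(445,185)),((120,402),(340,488))]]
m=[np.mean(x,0) for x in(L,Rr,Tp,B)];print('dock',np.mean(m,0),'sep',np.linalg.norm(m[0]-m[1]),np.linalg.norm(m[2]-m[3]))
for s in(L,Rr,Tp,B):
    d=s[1]-s[0];print(np.degrees(np.arctan2(d[1],d[0])),np.linalg.norm(d))
# post top z .195: crop corners
for u,v in[(33,160),(95,155),(97,225),(35,232)]: print(px('top',150+u/4,170+v/4,.195))
# tote rim corners z~.095
for u,v in[(362,135),(378,325),(205,335)]: print('rim',px('top',150+u/4,170+v/4,.095))
T=tool();print(T, proj('wrist',g,T))
E
```

```text
grip [0.5727 0.2537 0.256 ]
dock [ 0.5452 -0.1822] sep 0.10009327076356637 0.11545962897083484
162.64440416750594 0.09478044437436244
162.75715665907276 0.0935123717720252
-108.33346594801455 0.07982385581600521
-108.06130678790903 0.08072714143267697
[0.5809 0.3525 0.195 ]
[0.5851 0.3241 0.195 ]
[0.552  0.3187 0.195 ]
[0.5469 0.3468 0.195 ]
rim [0.6299 0.2208 0.095 ]
rim [0.5305 0.2026 0.095 ]
rim [0.5198 0.2899 0.095 ]
[[ 0.9627 -0.2704 -0.0002  0.1824]
 [-0.2704 -0.9627 -0.0013  0.6495]
 [ 0.0002  0.0013 -1.      0.2258]
 [ 0.      0.      0.      1.    ]] [ 5531.5254 -7986.538 ]
```

View pics/wrist0.png

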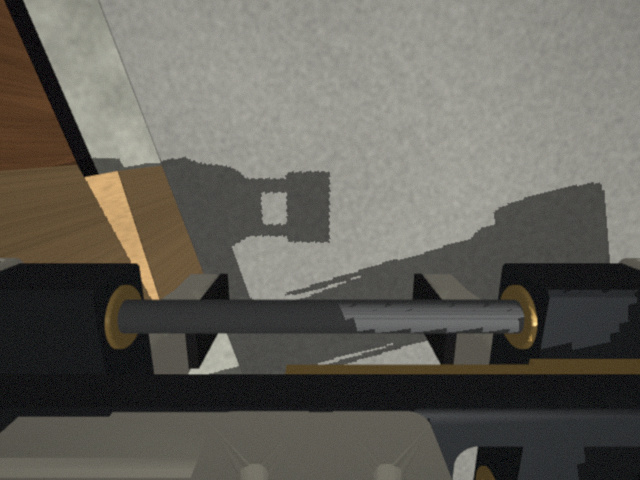

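The wrist view shows only bench, shadows and the fingers; the target is not in sight yet. I'll set out for a point above the grip.

apply_moves(deltas=[{"fingers": 60, "delta_pos": [40, 20, -45], "angular": [0, 0, -3]}, {"fingers": 60, "delta_pos": [80, 45, -90], "angular": [0, 0, -6]}, {"fingers": 60, "delta_pos": [125, 70, -104], "angular": [0, 0, -9]}, {"fingers": 60, "delta_pos": [165, 95, -104], "angular": [0, 0, -12]}, {"fingers": 60, "delta_pos": [205, 120, -104], "angular": [0, 0, -15]}, {"fingers": 60, "delta_pos": [245, 142, -104], "angular": [0, 0, -18]}, {"fingers": 60, "delta_pos": [285, 165, -104], "angular": [0, 0, -21]}, {"fingers": 60, "delta_pos": [325, 187, -104], "angular": [0, 0, -24]}, {"fingers": 60, "delta_pos": [365, 210, -104], "angular": [0, 0, -25.7]}, {"fingers": 60, "delta_pos": [405, 232, -104], "angular": [0, 0, -25.7]}])

```text
clock: 1.15
tool_pos: [0.5098, 0.316, 0.3306]
orientation: [-180.0, -0.0, 10.1]
force: [0.9, 0.9, -0.2]
opening: 0.0603
gripper_force: 0.0
```

apply_moves(deltas=[{"fingers": 60, "delta_pos": [25, 35, 0], "angular": [0, 0, 0]}, {"fingers": 60, "delta_pos": [48, 68, 0], "angular": [0, 0, 0]}, {"fingers": 60, "delta_pos": [48, 68, 0], "angular": [0, 0, 0]}, {"fingers": 60, "delta_pos": [48, 68, 0], "angular": [0, 0, 0]}])

```text
clock: 1.55
tool_pos: [0.5685, 0.2581, 0.3299]
orientation: [180.0, 0.1, 9.9]
force: [-0.8, 1.1, 0.7]
opening: 0.0604
gripper_force: 0.0
```

```bash
python3 - <<'E'
from h import *
T=tool();np.save('T1.npy',T);cv2.imwrite('pics/w1.png',ctrl.snapshot('wrist')[:,:,::-1]);print(T)
sad=np.array([.581,.2474])
d=np.array([.165,-.986])
for h in range(16,45,4):
    print(h,[proj('side',np.append(sad+d*.026,.175+h/1e3)),proj('side',np.append(sad+d*.026,.111+h/1e3))])
E
```

```text
[[ 0.9852  0.1715 -0.0009  0.5685]
 [ 0.1715 -0.9852 -0.0006  0.2581]
 [-0.001   0.0004 -1.      0.3299]
 [ 0.      0.      0.      1.    ]]
16 [array([286.9567, 177.9021]), array([287.8988, 198.2538])]
20 [array([286.8954, 176.5768]), array([287.842 , 197.0271])]
24 [array([286.8338, 175.245 ]), array([287.7849, 195.7945])]
28 [array([286.7718, 173.9066]), array([287.7276, 194.5561])]
32 [array([286.7095, 172.5615]), array([287.67  , 193.3117])]
36 [array([286.647 , 171.2097]), array([287.6121, 192.0614])]
40 [array([286.5841, 169.8512]), array([287.554 , 190.8051])]
44 [array([286.5209, 168.4859]), array([287.4956, 189.5427])]
```

View pics/w1.png

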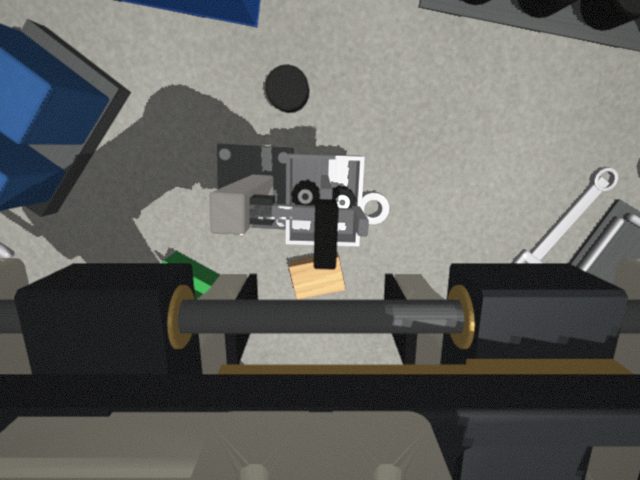

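The close view confirms the steel caddy: black grip at u 314–337, v 200–268, centre (325,234), with both rollers below it at (305,195) and (343,200). The end plate shows at about (362,222).

```bash
python3 - <<'E'
from h import *
T=np.load('T1.npy');im=cv2.imread('pics/w1.png')
g=px('wrist',325.5,234,.256,T);print(g, np.linalg.inv(T)@np.append(g,1))
m=(im[195:275,305:350].max(2)<45).astype(np.uint8)
n,l,s,c=cv2.connectedComponentsWithStats(m);k=1+s[1:,4].argmax();print(s[k],c[k]+[305,195])
p=np.argwhere(l==k)[:,::-1].astype(np.float32)
p=p[p[:,1]>18]+[305,195];vx,vy,x0,y0=cv2.fitLine(p.astype(np.float32),2,0,.01,.01).ravel();print(vx,vy,x0,y0)
a=px('wrist',x0,y0,.256,T);b=px('wrist',x0-20*vx,y0-20*vy,.256,T);print(np.degrees(np.arctan2(*(b-a)[1::-1])))
x,y,w,hh=310,140,0,0
o=cv2.resize(im[140:280,200:400],(800,560),interpolation=2);cv2.imwrite('pics/c3.png',o)
E
```

```text
[0.5781 0.2575 0.256 ] [0.0095 0.0022 0.0739 1.    ]
[   3    0   30   73 1532] [325.0085 231.5672]
0.04008907 -0.9991961 325.15186 240.07506
-172.196803015217
```

View pics/c3.png

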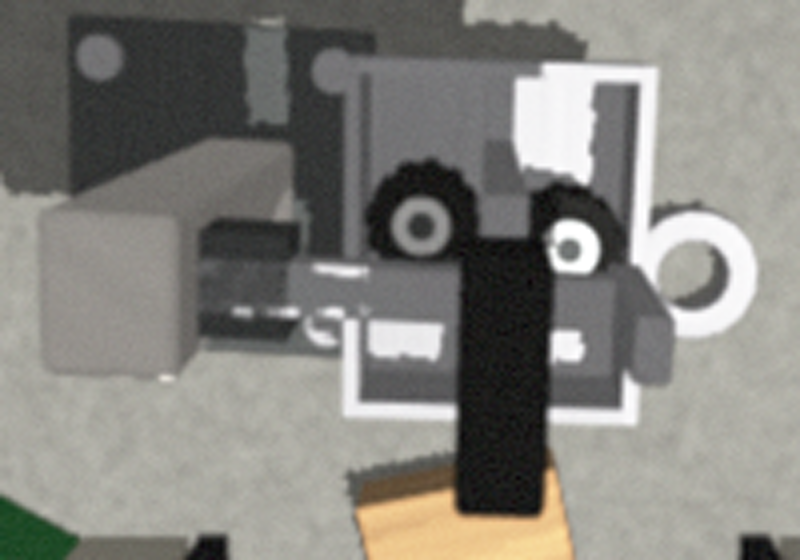

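```bash
python3 - <<'E'
from h import *
T=np.load('T1.npy')
a=px('wrist',247,193,.195,T);b=px('wrist',245,233.7,.195,T);m=(a+b)/2
print(a,b,'front mid',m,np.degrees(np.arctan2(*(a-b)[1::-1])))
for h in(16,30,44):
    e=px('wrist',363.3,227.5,.175+h/1e3,T);d=m-e;print(h,e,'dir',np.degrees(np.arctan2(d[1],d[0])),'dist(exp 97)',np.hypot(d[0],d[1]))
    print('width',np.linalg.norm(px('wrist',362.7,218.7,.175+h/1e3,T)-px('wrist',362.7,236.2,.175+h/1e3,T)))
for q in[(288.5,242.5),(288.5,157.5),(363,158.5),(358,244.5)]: print(px('wrist',*q,.095,T))
E
```

```text
[0.5865 0.324  0.195 ] [0.5519 0.3215 0.195 ] front mid [0.5692 0.3228 0.195 ] 4.037256134425649
16 [0.5735 0.223  0.191 ] dir 92.47578017621667 dist(exp 97) 0.09988064680924894
width 0.01538434535832838
30 [0.5764 0.2252 0.205 ] dir 94.20941741151255 dist(exp 97) 0.09781055511688395
width 0.014659872598995455
44 [0.5793 0.2275 0.219 ] dir 96.01628545957844 dist(exp 97) 0.09583383138737848
width 0.013935399839662637
[0.5219 0.2885 0.095 ]
[0.616  0.3026 0.095 ]
[0.6287 0.2233 0.095 ]
[0.5332 0.2096 0.095 ]
```

apply_moves(deltas=[{"fingers": 40, "delta_pos": [9.5, 2, 10], "angular": [0, 0, 1.9]}, {"fingers": 40, "delta_pos": [9.5, 2, 35], "angular": [0, 0, 1.9]}, {"fingers": 40, "delta_pos": [9.5, 2, 60], "angular": [0, 0, 1.9]}, {"fingers": 40, "delta_pos": [9.5, 2, 80], "angular": [0, 0, 1.9]}, {"fingers": 40, "delta_pos": [9.5, 2, 95], "angular": [0, 0, 1.9]}, {"fingers": 40, "delta_pos": [9.5, 2, 102], "angular": [0, 0, 1.9]}, {"fingers": 40, "delta_pos": [9.5, 2, 102], "angular": [0, 0, 1.9]}, {"fingers": 40, "delta_pos": [9.5, 2, 102], "angular": [0, 0, 1.9]}])

```text
clock: 2.4
tool_pos: [0.5779, 0.2594, 0.2291]
orientation: [-180.0, -0.0, 8.1]
force: [0.4, 0.2, 0.8]
opening: 0.0401
gripper_force: 0.0
```

apply_moves(deltas=[{"fingers": 10, "delta_pos": [0, 0, 0], "angular": [0, 0, 0]}, {"fingers": 10, "delta_pos": [0, 0, 0], "angular": [0, 0, 0]}, {"fingers": 10, "delta_pos": [0, 0, 0], "angular": [0, 0, 0]}, {"fingers": 10, "delta_pos": [0, 0, 0], "angular": [0, 0, 0]}, {"fingers": 10, "delta_pos": [0, 0, 0], "angular": [0, 0, 0]}, {"fingers": 10, "delta_pos": [0, 0, 0], "angular": [0, 0, 0]}])

```text
clock: 3.0
tool_pos: [0.5778, 0.2586, 0.2289]
orientation: [180.0, -0.0, 8.1]
force: [-1.4, -1.7, 3.0]
opening: 0.016
gripper_force: 30.0
```

apply_moves(deltas=[{"fingers": 10, "delta_pos": [0, 0, -4], "angular": [0, 0, 0]}, {"fingers": 10, "delta_pos": [0, 0, -9], "angular": [0, 0, 0]}, {"fingers": 10, "delta_pos": [0, 0, -14], "angular": [0, 0, 0]}, {"fingers": 10, "delta_pos": [0, 0, -18], "angular": [0, 0, 0]}, {"fingers": 10, "delta_pos": [0, 0, -20], "angular": [0, 0, 0]}, {"fingers": 10, "delta_pos": [0, 0, -20], "angular": [0, 0, 0]}, {"fingers": 10, "delta_pos": [0, 0, -20], "angular": [0, 0, 0]}])

```text
clock: 3.7
tool_pos: [0.5776, 0.2588, 0.2484]
orientation: [-180.0, 0.0, 8.1]
force: [0.9, 0.7, -5.5]
opening: 0.0158
gripper_force: 30.0
```

apply_moves(deltas=[{"fingers": 10, "delta_pos": [0, 3, 0], "angular": [0, 0, 0]}, {"fingers": 10, "delta_pos": [0, 6, 0], "angular": [0, 0, 0]}, {"fingers": 10, "delta_pos": [0, 9, 0], "angular": [0, 0, 0]}, {"fingers": 10, "delta_pos": [0, 11, 0], "angular": [0, 0, 0]}, {"fingers": 10, "delta_pos": [0, 13, 0], "angular": [0, 0, 0]}, {"fingers": 10, "delta_pos": [0, 15, 0], "angular": [0, 0, 0]}, {"fingers": 10, "delta_pos": [0, 15, 0], "angular": [0, 0, 0]}])

```text
clock: 4.4
tool_pos: [0.5798, 0.2437, 0.2486]
orientation: [-180.0, -0.0, 8.1]
force: [-0.4, -1.1, -4.3]
opening: 0.0157
gripper_force: 30.0
```

apply_moves(deltas=[{"fingers": 10, "delta_pos": [0, 1, 0], "angular": [0, 0, 0]}, {"fingers": 10, "delta_pos": [0, 2, 0], "angular": [0, 0, 0]}, {"fingers": 10, "delta_pos": [0, 2, 0], "angular": [0, 0, 0]}])

```text
clock: 4.7
tool_pos: [0.5801, 0.2419, 0.2486]
orientation: [180.0, 0.0, 8.1]
force: [-0.4, -0.3, -4.8]
opening: 0.0158
gripper_force: 30.0
```

apply_moves(deltas=[{"fingers": 10, "delta_pos": [0, 1, 0], "angular": [0, 0, 0]}, {"fingers": 10, "delta_pos": [0, 2, 0], "angular": [0, 0, 0]}, {"fingers": 10, "delta_pos": [0, 2, 0], "angular": [0, 0, 0]}])

```text
clock: 5.0
tool_pos: [0.5804, 0.2399, 0.2486]
orientation: [180.0, -0.0, 8.1]
force: [1.0, 0.3, -5.3]
opening: 0.0158
gripper_force: 30.0
```

apply_moves(deltas=[{"fingers": 10, "delta_pos": [0, 1, 0], "angular": [0, 0, 0]}, {"fingers": 10, "delta_pos": [0, 2, 0], "angular": [0, 0, 0]}, {"fingers": 10, "delta_pos": [0, 2, 0], "angular": [0, 0, 0]}])

```text
clock: 5.3
tool_pos: [0.5806, 0.2379, 0.2485]
orientation: [180.0, 0.0, 8.1]
force: [0.7, 0.2, -4.7]
opening: 0.016
gripper_force: 30.0
```

apply_moves(deltas=[{"fingers": 10, "delta_pos": [0, 1, 0], "angular": [0, 0, 0]}, {"fingers": 10, "delta_pos": [0, 1.5, 0], "angular": [0, 0, 0]}, {"fingers": 10, "delta_pos": [0, 1.5, 0], "angular": [0, 0, 0]}])

```text
clock: 5.6
tool_pos: [0.5808, 0.2365, 0.2486]
orientation: [180.0, 0.0, 8.1]
force: [-0.0, -0.3, -4.3]
opening: 0.0158
gripper_force: 30.0
```

apply_moves(deltas=[{"fingers": 10, "delta_pos": [0, 1, 0], "angular": [0, 0, 0]}, {"fingers": 10, "delta_pos": [0, 1.5, 0], "angular": [0, 0, 0]}, {"fingers": 10, "delta_pos": [0, 1.5, 0], "angular": [0, 0, 0]}])

```text
clock: 5.9
tool_pos: [0.5811, 0.235, 0.2486]
orientation: [180.0, 0.0, 8.1]
force: [-0.8, 0.1, -3.6]
opening: 0.016
gripper_force: 30.0
```

apply_moves(deltas=[{"fingers": 10, "delta_pos": [0, 1, 0], "angular": [0, 0, 0]}, {"fingers": 10, "delta_pos": [0, 1, 0], "angular": [0, 0, 0]}])

```text
clock: 6.1
tool_pos: [0.5812, 0.2346, 0.2486]
orientation: [-179.9, -0.0, 8.1]
force: [-0.5, 2.6, -5.6]
opening: 0.0155
gripper_force: 30.0
```

apply_moves(deltas=[{"fingers": 10, "delta_pos": [0, -2, 0], "angular": [0, 0, 0]}, {"fingers": 10, "delta_pos": [0, -2, -3], "angular": [0, 0, 0]}, {"fingers": 10, "delta_pos": [0, -2, -5], "angular": [0, 0, 0]}, {"fingers": 10, "delta_pos": [0, -1, -5], "angular": [0, 0, 0]}, {"fingers": 10, "delta_pos": [0, 0, -5], "angular": [0, 0, 0]}, {"fingers": 10, "delta_pos": [0, 0.8, -5], "angular": [0, 0, 0]}, {"fingers": 10, "delta_pos": [0, 0.8, -5], "angular": [0, 0, 0]}])

```text
clock: 6.8
tool_pos: [0.5814, 0.2344, 0.2539]
orientation: [-179.9, -0.1, 8.1]
force: [-1.2, 5.7, -3.4]
opening: 0.0157
gripper_force: 30.0
```

apply_moves(deltas=[{"fingers": 10, "delta_pos": [0, -2.5, 0], "angular": [0, 0, 0]}, {"fingers": 10, "delta_pos": [0, -2.5, -3], "angular": [0, 0, 0]}, {"fingers": 10, "delta_pos": [0, -2.5, -5], "angular": [0, 0, 0]}, {"fingers": 10, "delta_pos": [0, -1.5, -5], "angular": [0, 0, 0]}, {"fingers": 10, "delta_pos": [0, -0.5, -5], "angular": [0, 0, 0]}, {"fingers": 10, "delta_pos": [0, 0, -5], "angular": [0, 0, 0]}, {"fingers": 10, "delta_pos": [0, 0, -5], "angular": [0, 0, 0]}])

```text
clock: 7.5
tool_pos: [0.5814, 0.2343, 0.2589]
orientation: [-179.9, -0.1, 8.1]
force: [-1.6, 6.1, -2.4]
opening: 0.0157
gripper_force: 30.0
```

apply_moves(deltas=[{"fingers": 10, "delta_pos": [0, -2.5, 0], "angular": [0, 0, 0]}, {"fingers": 10, "delta_pos": [0, -2.5, -3], "angular": [0, 0, 0]}, {"fingers": 10, "delta_pos": [0, -2.5, -5], "angular": [0, 0, 0]}, {"fingers": 10, "delta_pos": [0, -1.5, -5], "angular": [0, 0, 0]}, {"fingers": 10, "delta_pos": [0, -0.5, -5], "angular": [0, 0, 0]}, {"fingers": 10, "delta_pos": [0, 0, -5], "angular": [0, 0, 0]}, {"fingers": 10, "delta_pos": [0, 0, -5], "angular": [0, 0, 0]}])

```text
clock: 8.2
tool_pos: [0.5814, 0.2343, 0.2638]
orientation: [-179.9, -0.1, 8.1]
force: [-0.8, 5.0, -2.6]
opening: 0.0156
gripper_force: 30.0
```

apply_moves(deltas=[{"fingers": 10, "delta_pos": [0, -2.5, 0], "angular": [0, 0, 0]}, {"fingers": 10, "delta_pos": [0, -2.5, -3], "angular": [0, 0, 0]}, {"fingers": 10, "delta_pos": [0, -2.5, -4], "angular": [0, 0, 0]}, {"fingers": 10, "delta_pos": [0, -1.5, -4], "angular": [0, 0, 0]}, {"fingers": 10, "delta_pos": [0, -0.5, -4], "angular": [0, 0, 0]}, {"fingers": 10, "delta_pos": [0, 0, -4], "angular": [0, 0, 0]}, {"fingers": 10, "delta_pos": [0, 0, -4], "angular": [0, 0, 0]}])

```text
clock: 8.9
tool_pos: [0.5813, 0.2342, 0.2677]
orientation: [-179.9, -0.0, 8.1]
force: [-1.5, 3.8, -2.7]
opening: 0.0156
gripper_force: 30.0
```

apply_moves(deltas=[{"fingers": 10, "delta_pos": [0, -2.5, 0], "angular": [0, 0, 0]}, {"fingers": 10, "delta_pos": [0, -2.5, -3], "angular": [0, 0, 0]}, {"fingers": 10, "delta_pos": [0, -2.5, -4], "angular": [0, 0, 0]}, {"fingers": 10, "delta_pos": [0, -1.5, -4], "angular": [0, 0, 0]}, {"fingers": 10, "delta_pos": [0, -0.5, -4], "angular": [0, 0, 0]}, {"fingers": 10, "delta_pos": [0, 0, -4], "angular": [0, 0, 0]}, {"fingers": 10, "delta_pos": [0, 0, -4], "angular": [0, 0, 0]}])

```text
clock: 9.6
tool_pos: [0.5814, 0.2331, 0.2717]
orientation: [180.0, -0.0, 8.1]
force: [0.0, -0.1, -3.1]
opening: 0.0161
gripper_force: 30.0
```

apply_moves(deltas=[{"fingers": 10, "delta_pos": [0, -1, -1], "angular": [0, 0, 0]}, {"fingers": 10, "delta_pos": [0, -1, -2.5], "angular": [0, 0, 0]}, {"fingers": 10, "delta_pos": [0, 0, -2.5], "angular": [0, 0, 0]}, {"fingers": 10, "delta_pos": [0, 1, -2.5], "angular": [0, 0, 0]}, {"fingers": 10, "delta_pos": [0, 1.5, -2.5], "angular": [0, 0, 0]}, {"fingers": 10, "delta_pos": [0, 1.5, -2.5], "angular": [0, 0, 0]}])

```text
clock: 10.2
tool_pos: [0.5815, 0.2317, 0.274]
orientation: [180.0, 0.0, 8.1]
force: [0.0, -0.5, -4.5]
opening: 0.0159
gripper_force: 30.0
```

apply_moves(deltas=[{"fingers": 10, "delta_pos": [0, 1, 0], "angular": [0, 0, 0]}, {"fingers": 10, "delta_pos": [0, 1.5, 0], "angular": [0, 0, 0]}, {"fingers": 10, "delta_pos": [0, 1.5, 0], "angular": [0, 0, 0]}])

```text
clock: 10.5
tool_pos: [0.5818, 0.2303, 0.2741]
orientation: [-180.0, -0.0, 8.1]
force: [1.1, 1.0, -4.1]
opening: 0.0155
gripper_force: 30.0
```

apply_moves(deltas=[{"fingers": 10, "delta_pos": [0, 1, 0], "angular": [0, 0, 0]}, {"fingers": 10, "delta_pos": [0, 2, 0], "angular": [0, 0, 0]}, {"fingers": 10, "delta_pos": [0, 3, 0], "angular": [0, 0, 0]}, {"fingers": 10, "delta_pos": [0, 3, 0], "angular": [0, 0, 0]}])

```text
clock: 10.9
tool_pos: [0.5822, 0.2272, 0.2741]
orientation: [-180.0, -0.0, 8.1]
force: [-0.2, -0.5, -4.0]
opening: 0.0155
gripper_force: 30.0
```

apply_moves(deltas=[{"fingers": 10, "delta_pos": [0, 1, 0], "angular": [0, 0, 0]}, {"fingers": 10, "delta_pos": [0, 2, 0], "angular": [0, 0, 0]}, {"fingers": 10, "delta_pos": [0, 3, 0], "angular": [0, 0, 0]}, {"fingers": 10, "delta_pos": [0, 3, 0], "angular": [0, 0, 0]}])

```text
clock: 11.3
tool_pos: [0.5826, 0.2242, 0.2741]
orientation: [-180.0, -0.0, 8.1]
force: [-0.0, 0.1, -3.6]
opening: 0.0157
gripper_force: 30.0
```

apply_moves(deltas=[{"fingers": 10, "delta_pos": [0, 1, 0], "angular": [0, 0, 0]}, {"fingers": 10, "delta_pos": [0, 2, 0], "angular": [0, 0, 0]}, {"fingers": 10, "delta_pos": [0, 3, 0], "angular": [0, 0, 0]}, {"fingers": 10, "delta_pos": [0, 3, 0], "angular": [0, 0, 0]}])

```text
clock: 11.7
tool_pos: [0.583, 0.2213, 0.2741]
orientation: [180.0, -0.0, 8.1]
force: [-0.3, -0.2, -5.1]
opening: 0.0156
gripper_force: 30.0
```

apply_moves(deltas=[{"fingers": 10, "delta_pos": [0, 1.5, 0], "angular": [0, 0, 0]}, {"fingers": 10, "delta_pos": [0, 3, 0], "angular": [0, 0, 0]}, {"fingers": 10, "delta_pos": [0, 5, 0], "angular": [0, 0, 0]}, {"fingers": 10, "delta_pos": [0, 7, 0], "angular": [0, 0, 0]}, {"fingers": 10, "delta_pos": [0, 7, 0], "angular": [0, 0, 0]}])

```text
clock: 12.2
tool_pos: [0.584, 0.2142, 0.2741]
orientation: [180.0, -0.0, 8.1]
force: [0.1, -0.4, -4.6]
opening: 0.0162
gripper_force: 30.0
```

apply_moves(deltas=[{"fingers": 10, "delta_pos": [0, 3, 0], "angular": [0, 0, 0]}, {"fingers": 10, "delta_pos": [0, 8, 0], "angular": [0, 0, 0]}, {"fingers": 10, "delta_pos": [0, 15, 0], "angular": [0, 0, 0]}, {"fingers": 10, "delta_pos": [0, 23, 0], "angular": [0, 0, 0]}, {"fingers": 10, "delta_pos": [0, 31, 0], "angular": [0, 0, 0]}, {"fingers": 10, "delta_pos": [0, 39, 0], "angular": [0, 0, 0]}, {"fingers": 10, "delta_pos": [0, 47, 0], "angular": [0, 0, 0]}, {"fingers": 10, "delta_pos": [0, 53, 0], "angular": [0, 0, 0]}, {"fingers": 10, "delta_pos": [0, 57, 0], "angular": [0, 0, 0]}, {"fingers": 10, "delta_pos": [0, 57, 0], "angular": [0, 0, 0]}])

```text
clock: 13.2
tool_pos: [0.5921, 0.1575, 0.2741]
orientation: [180.0, -0.0, 8.1]
force: [0.2, -0.4, -4.5]
opening: 0.0156
gripper_force: 30.0
```

apply_moves(deltas=[{"fingers": 10, "delta_pos": [-2, 8, 0], "angular": [0, 0, 1]}, {"fingers": 10, "delta_pos": [-8, 28, 0], "angular": [0, 0, 3]}, {"fingers": 10, "delta_pos": [-18, 63, 0], "angular": [0, 0, 6]}, {"fingers": 10, "delta_pos": [-30, 105, 0], "angular": [0, 0, 9]}, {"fingers": 10, "delta_pos": [-43, 150, 0], "angular": [0, 0, 12]}, {"fingers": 10, "delta_pos": [-56, 195, 0], "angular": [0, 0, 15]}, {"fingers": 10, "delta_pos": [-69, 240, 0], "angular": [0, 0, 18]}, {"fingers": 10, "delta_pos": [-80, 280, 0], "angular": [0, 0, 21]}, {"fingers": 10, "delta_pos": [-88, 310, 0], "angular": [0, 0, 24]}, {"fingers": 10, "delta_pos": [-94, 330, 0], "angular": [0, 0, 25.4]}])

```text
clock: 14.2
tool_pos: [0.5442, -0.1847, 0.2743]
orientation: [180.0, -0.0, -17.6]
force: [-0.0, 0.3, -5.2]
opening: 0.0161
gripper_force: 30.0
```

apply_moves(deltas=[{"fingers": 10, "delta_pos": [0, 0, 10], "angular": [0, 0, 0]}, {"fingers": 10, "delta_pos": [0, 0, 25], "angular": [0, 0, 0]}, {"fingers": 10, "delta_pos": [0, 0, 40], "angular": [0, 0, 0]}, {"fingers": 10, "delta_pos": [0, 0, 45], "angular": [0, 0, 0]}, {"fingers": 10, "delta_pos": [0, 0, 45], "angular": [0, 0, 0]}, {"fingers": 10, "delta_pos": [0, 0, 45], "angular": [0, 0, 0]}])

```text
clock: 14.8
tool_pos: [0.5459, -0.1819, 0.2297]
orientation: [180.0, -0.0, -17.3]
force: [-0.1, 0.1, -4.3]
opening: 0.016
gripper_force: 30.0
```

```bash
python3 - <<'E'
from h import *
T=tool();np.save('T2.npy',T);w=ctrl.snapshot('wrist')[:,:,::-1];t=ctrl.snapshot('top')[:,:,::-1];s=ctrl.snapshot('side')[:,:,::-1]
for n,i in zip('wts',(w,t,s)):cv2.imwrite(f'pics/{n}2.png',i)
print(T)
o=np.zeros((600,800,3),np.uint8)
o[:300,:400]=cv2.resize(w[140:290,220:420],(400,300),interpolation=2)
o[:,400:]=cv2.resize(t[195:330,380:470],(400,600),interpolation=2)
o[300:,:400]=cv2.resize(s[270:412,290:480],(400,300),interpolation=2)
cv2.imwrite('pics/c4.png',o)
E
```

```text
[[ 0.9549 -0.2968  0.0008  0.5459]
 [-0.2968 -0.9549 -0.0004 -0.1819]
 [ 0.0008  0.0001 -1.      0.2297]
 [ 0.      0.      0.      1.    ]]
```

View pics/c4.png

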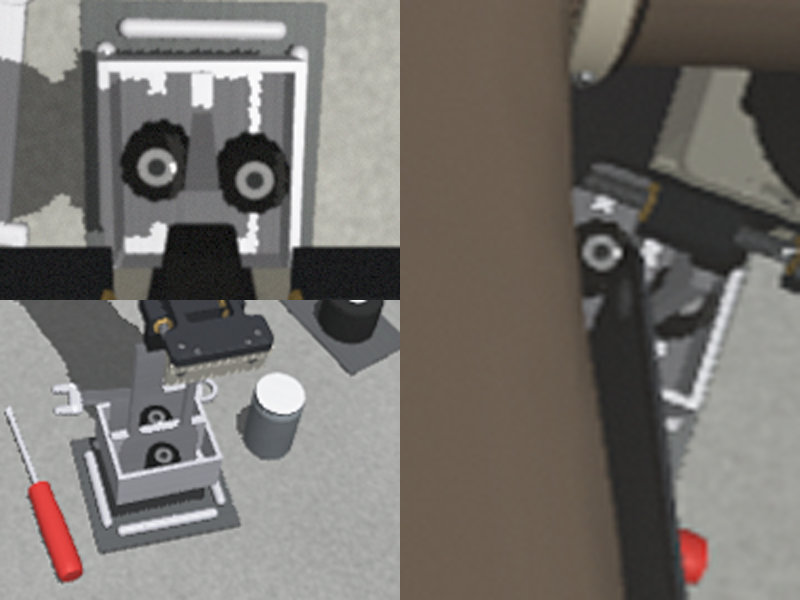

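The wrist crop shows both rollers in the tote. The far dock bar is centred at crop (202,28), the long-bar ends are at (105,48) and (300,52), and the tote's far rim runs (100,60)–(305,64), parallel to the bar.

```bash
python3 - <<'E'
from h import *
T=np.load('T2.npy');iT=np.linalg.inv(T)
f=lambda u,v,z:(iT@np.append(px('wrist',220+u/2,140+v/2,z,T),1))[:2]*1e3
print('bar',f(120,26,.012),f(285,30,.012),'long ends',f(106,47,.013),f(299,51,.013))
zr=T[2,3]-.1789+.045
print('rim',zr,f(100,59,zr),f(305,62,zr),'mid side walls',f(97,235,zr),f(297,235,zr))
d=np.array([.5452,-.1822,0]);print('dock by top, tool frame',(iT@np.append(d,1))[:2]*1e3)
E
python3 - <<'E'
import cv2
i=cv2.imread('pics/w2.png');cv2.imwrite('pics/c5.png',cv2.resize(i[130:260,250:390],(800,600),interpolation=2))
E
```

```text
bar [ 59.2168 -42.4996] [57.1513 42.4202] long ends [ 48.689  -49.9342] [46.592  49.8552]
rim 0.09582594313102534 [ 47.8904 -41.5786] [46.6397 41.3509] mid side walls [-26.6931 -45.5981] [-26.7258  40.5559]
dock by top, tool frame [-0.733  0.441]
```

View pics/c5.png

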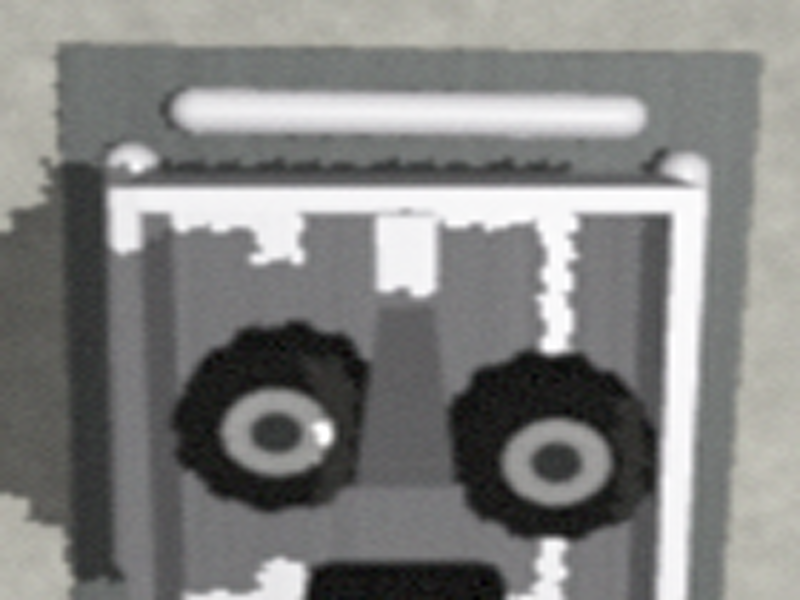

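```bash
python3 - <<'E'
from h import *
T=np.load('T2.npy');iT=np.linalg.inv(T)
f=lambda u,v,z:(iT@np.append(px('wrist',250+u/5.714,130+v/4.615,z,T),1))[:2]*1e3
print('bar',f(175,110,.013),f(645,115,.013),'plate edge',f(60,45,.006),f(762,53,.006),'side edge R',f(740,300,.006))
zr=T[2,3]-.1789+.045
print('rim',f(107,186,zr),f(707,186,zr),'R low',f(690,598,zr))
E
```

```text
bar [ 58.402  -41.7688] [57.2574 42.6951] plate edge [ 72.4585 -62.9783] [70.6281 64.323 ] side edge R [15.0699 62.6153]
rim [ 47.2516 -42.6331] [47.1939 42.3267] R low [-28.6047  42.5643]
```

apply_moves(deltas=[{"fingers": 10, "delta_pos": [2.4, 0, 2], "angular": [0, 0, 0.9]}, {"fingers": 10, "delta_pos": [2.4, 0, 7], "angular": [0, 0, 0.9]}, {"fingers": 10, "delta_pos": [2.4, 0, 14], "angular": [0, 0, 0.9]}, {"fingers": 10, "delta_pos": [2.4, 0, 21], "angular": [0, 0, 0.9]}, {"fingers": 10, "delta_pos": [2.4, 0, 26], "angular": [0, 0, 0.9]}, {"fingers": 10, "delta_pos": [2.4, 0, 29], "angular": [0, 0, 0.9]}, {"fingers": 10, "delta_pos": [2.4, 0, 30], "angular": [0, 0, 0.9]}, {"fingers": 10, "delta_pos": [2.4, 0, 30], "angular": [0, 0, 0.9]}])

```text
clock: 15.75
tool_pos: [0.5479, -0.1826, 0.199]
orientation: [180.0, 0.0, -18.2]
force: [-0.3, -0.0, -5.4]
opening: 0.0158
gripper_force: 30.0
```

apply_moves(deltas=[{"fingers": 10, "delta_pos": [0, 0, 1], "angular": [0, 0, 0]}, {"fingers": 10, "delta_pos": [0, 0, 2], "angular": [0, 0, 0]}, {"fingers": 10, "delta_pos": [0, 0, 3], "angular": [0, 0, 0]}, {"fingers": 10, "delta_pos": [0, 0, 4], "angular": [0, 0, 0]}, {"fingers": 10, "delta_pos": [0, 0, 4], "angular": [0, 0, 0]}])

```text
clock: 16.25
tool_pos: [0.5477, -0.1826, 0.1949]
orientation: [180.0, 0.0, -18.2]
force: [-0.1, 1.1, -4.0]
opening: 0.016
gripper_force: 30.0
```

apply_moves(deltas=[{"fingers": 10, "delta_pos": [0, 0, 1], "angular": [0, 0, 0]}, {"fingers": 10, "delta_pos": [0, 0, 2], "angular": [0, 0, 0]}, {"fingers": 10, "delta_pos": [0, 0, 3], "angular": [0, 0, 0]}, {"fingers": 10, "delta_pos": [0, 0, 3], "angular": [0, 0, 0]}])

```text
clock: 16.65
tool_pos: [0.5477, -0.1826, 0.1918]
orientation: [180.0, 0.0, -18.2]
force: [0.3, 0.0, -4.4]
opening: 0.0156
gripper_force: 30.0
```

Underside is at about 0.013, below the bar tops, and nothing is touching yet.

apply_moves(deltas=[{"fingers": 10, "delta_pos": [0, 0, 1], "angular": [0, 0, 0]}, {"fingers": 10, "delta_pos": [0, 0, 2], "angular": [0, 0, 0]}, {"fingers": 10, "delta_pos": [0, 0, 3], "angular": [0, 0, 0]}, {"fingers": 10, "delta_pos": [0, 0, 4], "angular": [0, 0, 0]}, {"fingers": 10, "delta_pos": [0, 0, 4], "angular": [0, 0, 0]}])

```text
clock: 17.15
tool_pos: [0.5477, -0.1826, 0.1878]
orientation: [180.0, 0.0, -18.2]
force: [0.5, 0.2, -4.9]
opening: 0.0158
gripper_force: 30.0
```

apply_moves(deltas=[{"fingers": 10, "delta_pos": [0, 0, 0.5], "angular": [0, 0, 0]}, {"fingers": 10, "delta_pos": [0, 0, 1], "angular": [0, 0, 0]}, {"fingers": 10, "delta_pos": [0, 0, 1], "angular": [0, 0, 0]}])

```text
clock: 17.45
tool_pos: [0.5478, -0.1826, 0.187]
orientation: [180.0, 0.0, -18.2]
force: [-0.0, -0.0, -4.3]
opening: 0.016
gripper_force: 30.0
```

apply_moves(deltas=[{"fingers": 10, "delta_pos": [0, 0, 0.5], "angular": [0, 0, 0]}, {"fingers": 10, "delta_pos": [0, 0, 1], "angular": [0, 0, 0]}, {"fingers": 10, "delta_pos": [0, 0, 1], "angular": [0, 0, 0]}])

```text
clock: 17.75
tool_pos: [0.5478, -0.1826, 0.186]
orientation: [-180.0, 0.0, -18.2]
force: [0.5, -1.4, -3.9]
opening: 0.0156
gripper_force: 30.0
```

apply_moves(deltas=[{"fingers": 10, "delta_pos": [0, 0, 0.5], "angular": [0, 0, 0]}, {"fingers": 10, "delta_pos": [0, 0, 1], "angular": [0, 0, 0]}, {"fingers": 10, "delta_pos": [0, 0, 1], "angular": [0, 0, 0]}])

```text
clock: 18.05
tool_pos: [0.5479, -0.1826, 0.1851]
orientation: [180.0, -0.0, -18.2]
force: [-1.0, 1.2, -5.3]
opening: 0.0155
gripper_force: 30.0
```

apply_moves(deltas=[{"fingers": 10, "delta_pos": [0, 0, 0.4], "angular": [0, 0, 0]}, {"fingers": 10, "delta_pos": [0, 0, 0.8], "angular": [0, 0, 0]}, {"fingers": 10, "delta_pos": [0, 0, 0.8], "angular": [0, 0, 0]}])

```text
clock: 18.35
tool_pos: [0.548, -0.1829, 0.185]
orientation: [180.0, -0.1, -18.2]
force: [-3.3, 0.7, 3.4]
opening: 0.016
gripper_force: 30.0
```

apply_moves(deltas=[{"fingers": 20, "delta_pos": [0, 0, 0], "angular": [0, 0, 0]}, {"fingers": 30, "delta_pos": [0, 0, 0], "angular": [0, 0, 0]}, {"fingers": 40, "delta_pos": [0, 0, 0], "angular": [0, 0, 0]}, {"fingers": 40, "delta_pos": [0, 0, 0], "angular": [0, 0, 0]}, {"fingers": 40, "delta_pos": [0, 0, 0], "angular": [0, 0, 0]}])

```text
clock: 18.85
tool_pos: [0.5479, -0.1826, 0.1842]
orientation: [-180.0, -0.0, -18.2]
force: [0.1, -0.2, -0.1]
opening: 0.0392
gripper_force: 0.0
```

apply_moves(deltas=[{"fingers": 40, "delta_pos": [0, 0, -5], "angular": [0, 0, 0]}, {"fingers": 40, "delta_pos": [0, 0, -20], "angular": [0, 0, 0]}, {"fingers": 40, "delta_pos": [0, 0, -45], "angular": [0, 0, 0]}, {"fingers": 40, "delta_pos": [0, 0, -80], "angular": [0, 0, 0]}, {"fingers": 40, "delta_pos": [0, 0, -110], "angular": [0, 0, 0]}, {"fingers": 40, "delta_pos": [0, 0, -120], "angular": [0, 0, 0]}, {"fingers": 40, "delta_pos": [0, 0, -120], "angular": [0, 0, 0]}, {"fingers": 40, "delta_pos": [0, 0, -120], "angular": [0, 0, 0]}])

```text
clock: 19.65
tool_pos: [0.5474, -0.1824, 0.3033]
orientation: [-180.0, 0.1, -18.2]
force: [0.1, -0.0, -1.1]
opening: 0.04
gripper_force: 0.0
```

```bash
python3 - <<'E'
from h import *
T=tool();np.save('T3.npy',T);w=ctrl.snapshot('wrist')[:,:,::-1];s=ctrl.snapshot('side')[:,:,::-1]
o=np.zeros((600,800,3),np.uint8)
o[:,:480]=cv2.resize(w[130:280,260:380],(480,600),interpolation=2)
o[:400,480:]=cv2.resize(s[260:400,310:422],(320,400),interpolation=2)
cv2.imwrite('pics/c6.png',o);print(T[:3,3])
E
```

```text
[ 0.5474 -0.1824  0.3033]
```

View pics/c6.png

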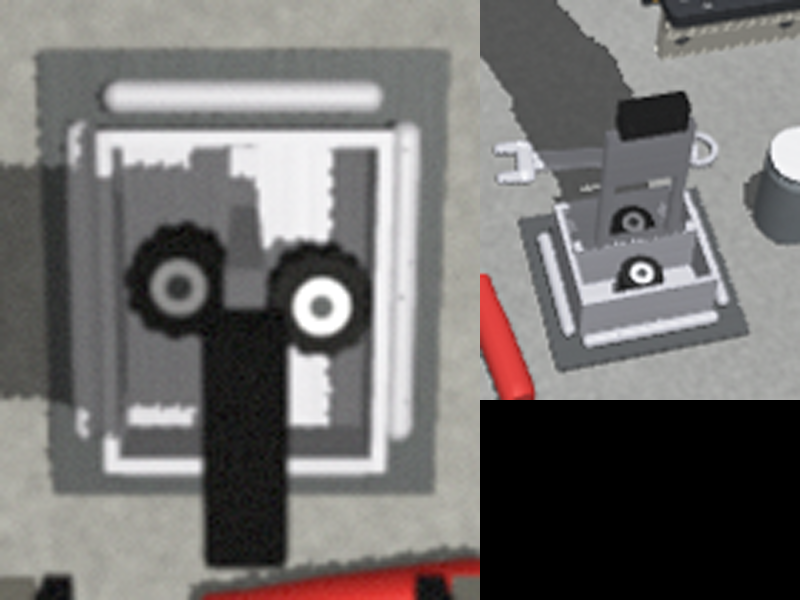

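The caddy stands inside the frame: the rim is at crop (97–397, 130–472) between all four bars, and both rollers are in the tote at (178,288) and (320,305). The gripper is clear, so I'm handing it in.

```bash
python3 -c "
from plant import ctrl
print(ctrl.close_job())"
```

```text
the job is handed in; nothing more can be done
None
```

The steel caddy is off the hook and standing upright in the dock with both rollers in it; the gripper is clear and the job was handed in at about 20 s on the robot's clock, with no verdict returned.

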